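Fetch a hanging profile gauge and seat it in the projector fixture

ROBOT

A 6-joint arm with a two-finger parallel gripper is mounted at the origin on the work surface. World frame = base frame: x ahead of the robot, y to its left, z up, the work surface at z = 0. Lengths are in m, angles in degrees, forces in N, time in s.
With the tool pointing down it reaches from about 0.4 to 0.825 m from the base axis. Payload 7 kg.
Tool frame: the origin (TCP) lies on the centre line of the jaws, within the pads' length; the fingertips stand 19 mm ahead of it and the grasp point (between the pads) is the TCP (r.tips_ahead is the distance from the TCP to the fingertips, in m); z points along the fingers, y is the line along which they close (so a half turn about z gives the same grasp; the last joint's range is limited). The gripper opens to 88 mm and grips with 3 to 60 N. Pads are 19 mm wide; open, the fingers measure 130 mm over their backs; the gripper's body (78 mm by 193 mm) begins 47 mm behind the grasp point.
Start: joints at [81.022, 20.546, 0.682, 0, -70.136, -16.507], TCP at [0.29, 0.609, 0.246] pointing down, gripper open.
Joint ranges: [-176.03, 176.03], [-82.01, 121.73], [-58.28, 71.71], [-173.87, 95.51], [-174.79, -0.11], [-173.66, 173.66]. Speed limits (degrees/s): [136.94, 136.94, 172.46, 180, 180, 180].

INTERFACE

Orientations are given as [roll, pitch, yaw] about the fixed x, y, z axes, in that order (R = Rz(yaw) Ry(pitch) Rx(roll)).
In Python, from plant import r, viewer, close_job gives the robot as it stands. The module is installed in compiled form; this text tells all that it offers.
- The arm moves only by the tool arm_command, never from a script. Its arguments are lists of equal length, an entry for each row: "travel": the shift along the world's x, y, z scaled (see below), a list of three; "delta_rot": the turn, a rotation vector about the world's x, y, z scaled (see below), a list of three. In form: {"travel": [[dx, dy, dz], ...], "delta_rot": [[rx, ry, rz], ...]}. A call has 1 to 20 rows; each row is the pose to reach, as a shift and turn from the pose commanded when the call began; what a row does not reach only later rows make up. The controller multiplies each number of a shift by 0.5 m and each number of a turn by 90 degrees. A row lasts 1/8 s, in which the tool goes at most 62.5 mm and 10.7 degrees, less where a joint would pass 70% of its speed; a pose out of reach is approached as far as the arm can. A call with a number of a shift or a turn outside -1 to 1 is refused whole. A call with a gripper value outside its range is refused whole. "grip" is the opening, from 0 (shut) to 1 (fully open), set as the call begins (left out, the last holds). The fingers move at their own pace and stop on an object; "newtons" is the grip in N (left out, the last holds). Time passes only in rows, so rows that repeat a pose let the fingers close. It gives the time, the measured TCP pose, the force, the opening and the grip force at its end, in the units of the state.
- r.get_state(): the state, without advancing time (a new reading comes with each control period).
- viewer.capture(name): name is "side" or "top" or "wrist"; returns a dict with "img" (384x512x3 uint8, red, green, blue), "camera_matrix" (3x3 intrinsics, pixels), "distortion" ([k1, k2, p1, p2, k3] as OpenCV has them; the pictures are not rectified), "R" (3x3) and "t" (3): a world point X has camera coordinates R X + t; the wrist camera has in their place "mount" (4x4, takes a point from camera to tool coordinates, whose origin is the TCP and whose axes are the flange's). Camera axes: x right, y down, z forward; pixel columns grow to the right and rows downward; lengths in m; the calibration is good to about 2 mm. A picture is of the moment at which its call begins: read the wrist's pose just before it. There is no depth.
- close_job(): hands the job in; it is judged then, once.
The state is a dict: "time_s": time; "joints": joint angles; "qd": joint speeds; "joint_torque": joint torques, N m; "tcp_pos": TCP position; "eef_rot": TCP orientation; "contact_force": force on the tool from outside, world axes, zero at the start; "moment": the same for the moment, N m; "gripper_width": finger opening in m; "gripper_force": force on a finger pad.
Only numpy, scipy, OpenCV 4.12 (cv2) and the standard library are available. Lean on these libraries where they do the work, as an engineer would, in place of code of your own. Each camera call takes 0.05 s, during which the arm holds its last target. There are 200 camera calls.

TASK

Take the gauge with a square notch in each side up and off its peg on the rack and stand it upright in the slotted rest, then let go of it. Take it again and seat it upright and fully home, window end up, in the pocket of the projector fixture, in front of the tall backstop. Always set it down, never drop it, and leave the other two gauges hanging and the lens where they are.

Things in the scene. Friction and masses are not known exactly. Their poses are not given: they have to be found in the camera images.
- gauge: The gauge to move. Flat aluminium, 14 mm thick (own x), 56 wide (y), 120 tall (z); origin: middle of the bottom edge; about 0.2 kg. Hanging window 30 x 30 mm at z 60 to 90, solid strap above it, a notch 12 mm deep in each side at z 22 to 46; foot 56 wide. Hangs by the window's top edge on any of the three pegs, neighbours 22 mm or less beside its edges: there, take it by its faces at the strap.
- plain_gauge: Bystander hanging on another peg: like the gauge to move but 110 mm tall, window at z 50 to 80 mm, straight sides without notches. Same axes and origin.
- disc_gauge: Bystander hanging on another peg: 128 mm tall, window at z 68 to 98 mm, lower end a round disc 62 mm across. Same axes, origin at its lowest point.
- rack: Fixed rack: foot 130 x 250 mm, 12 thick; blue-grey back panel, front face at own x = -45 mm, top at z = 175. Origin on the bench under the hanging gauges' plane and the middle peg. Gauges hang square to own x.
- peg_tip (a point): Top of the middle peg's upturned tip, axes as the rack's. Three 8 mm steel pegs at the rack's y = -78, 0, 78 mm stick out along its +x, bar top at z = 164 mm, and end at x = 45 mm in this tip, 10 mm above the bar (z = 174). Raise a gauge 13 to 20 mm, then bring it out along +x until its centre is past x = 65 mm.
- rest: Fixed grey plastic slotted rest, 60 x 90 mm, 36 mm high, origin on the bench under its middle. An open-ended slot along own y in its top, 19 mm wide (own x), 24 mm deep, takes a gauge standing on its foot, either face forward.
- rest_floor (a point): Middle of the slot's floor, 12 mm above the bench; axes as the rest's.
- fixture: Fixed steel projector fixture: dark base 150 x 150 mm, 15 mm thick; origin on the bench under the pocket's middle. Behind the pocket (own -x) stands a backstop column 44 mm wide (y), x = -32 to -10 mm, top at z = 145 mm. No finger fits between it and a seated gauge: bring the gauge held by its side edges, fingers passing either side of the column.
- pocket_floor (a point): Middle of the pocket's floor, 15 mm above the bench; axes as the fixture's. The pocket is 20 mm (x) by 62 mm (y) inside, its walls 12 mm high (tops at z = 27 mm). The gauge stands in it along y, either face forward.
- lens: Bystander: loose black projection lens standing on the bench, round, 60 mm across and 85 mm high, origin under its middle.
Not all that is in view belongs to the job. Of the things that look like the fixture, the smallest one is meant. What is shaped like the gauge but red is not meant.

How it is judged (in metres and radians):
On the way, in this order (a step that is already met when the one before it is completed fails the run):
1. the notched gauge is off its peg (more than 10 cm from where it hung) (distance of gauge from where it was at the start of the episode above 0.1 m), for 0.05 s.
2. it stands upright on the floor of the rest's slot, let go (x of gauge in the frame of rest_floor between -0.006 and 0.006 m and y of gauge in the frame of rest_floor between -0.04 and 0.04 m and z of gauge in the frame of rest_floor between -0.003 and 0.004 m and angle between gauge's own z axis and vertical below 0.25 rad and contact force between the fingers and gauge below 0.1 N), for 0.2 s.
At the end, for the whole second after the job is handed in: The notched gauge stands in the pocket, let go and still: within 3 mm of the floor height, 5 mm (x) and 6 mm (y) of its middle, upright within 0.08 rad, window end up, in line within 0.15 rad. It stood in the rest before; other gauges and lens moved under 30 mm (x of gauge in the frame of pocket_floor between -0.005 and 0.005 m and y of gauge in the frame of pocket_floor between -0.006 and 0.006 m and z of gauge in the frame of pocket_floor between -0.003 and 0.003 m and angle between gauge's own z axis and vertical below 0.08 rad and angle between the y axis of gauge and the y axis of fixture, either way round below 0.15 rad and contact force between the fingers and gauge below 0.1 N and linear speed of gauge below 0.02 m/s and angular speed of gauge below 0.1 rad/s); the robot touches nothing.
It fails at once if another gauge is moved by more than 30 mm or the lens by more than 30 mm (distance of any of plain_gauge, disc_gauge, lens from where it was at the start of the episode above 0.03 m).
It fails at once if the notched gauge is dropped (faster than 0.45 m/s out of the fingers, a fall of some 10 mm) (contact force between the fingers and gauge below 0.1 N and linear speed of gauge above 0.45 m/s).
It also fails if it takes over 61 s, if anything falls off the work surface, if the arm or the gripper's body presses on something with over 40 N, if the wrist force passes 120 N, or if a joint passes its speed limit or range.

## Working session

There is one attempt and no reset: what is moved stays moved. The work goes in short steps, Python scripts to look and compute and a tool call to move; the robot and the scene stay as the last step left them, time stands still between calls to the robot, and variables do not carry over. Pictures are saved under pics/ and viewed, at most 10 in all, crops included, and the job is handed in when it is done.

Besides the shell and the picture viewer there is one more tool, called after "Call:" as name(argument=value, ...), one argument or row to a line, values as JSON. arm_command: Moves the arm, as the interface text tells. Shifts and turns lie within -1 to 1; 1 stands for 0.5 m of shift or 90 degrees of turn. Its arguments: {"type":"object","properties":{"travel":{"type":"array"},"delta_rot":{"type":"array"},"grip":{"type":"number"},"newtons":{"type":"number"}},"required":["travel","delta_rot"]}

```bash
mkdir -p pics; python3 - <<'E'
from plant import r,viewer
import cv2,pickle
print(r.get_state())
d={}
for n in("side","top","wrist"):
    c=viewer.capture(n); d[n]=c
    cv2.imwrite(f"pics/{n}0.png",c["img"][:,:,::-1])
pickle.dump(d,open("cap0.pkl","wb"))
s=d["side"]
for n in d:
  for k in d[n]:
    if k!="img":print(n,k,d[n][k])
E
```

```text
{'time_s': 0.0, 'joints': array([ 8.10227943e+01,  2.05902562e+01,  6.34110480e-01, -2.02332079e-02,
       -7.01355555e+01, -1.65066975e+01]), 'qd': array([ 0.06687591, -0.01362562, -0.06806509, -0.12208193,  0.07326646,
       -0.03495218]), 'joint_torque': array([-8.31979196e-05, -5.82719564e+01,  2.93053901e+01,  6.99709877e+00,
        7.01659505e-03, -1.52853718e-04]), 'tcp_pos': array([0.29025059, 0.60890479, 0.24463817]), 'eef_rot': array([ 1.79906673e+02, -7.82066097e-03, -2.54907872e+01]), 'contact_force': array([ 0.95857746,  0.43618148, -0.15785357]), 'moment': array([-0.05949728,  0.02782888, -0.01129866]), 'gripper_force': 0.0, 'gripper_width': 0.0876447540740534}
side camera_matrix [[347.27644852   0.         249.09463412]
 [  0.         347.27644852 199.81273547]
 [  0.           0.           1.        ]]
side distortion [0.01212416 0.         0.         0.         0.        ]
side R [[ 9.40104349e-01 -3.40886799e-01  5.60310081e-05]
 [-1.68581893e-01 -4.65061323e-01 -8.69078887e-01]
 [ 2.96283578e-01  8.17015395e-01 -4.94673514e-01]]
side t [-0.46127214  0.17227338  
[... 203 characters left out ...]
       0.          0.        ]
top R [[-0.00807199 -0.99988909  0.01251596]
 [-0.992574    0.00649247 -0.12146893]
 [ 0.1213742  -0.01340351 -0.99251632]]
top t [-0.00959013  0.50023084  1.31866491]
wrist camera_matrix [[273.71158599   0.         255.33358341]
 [  0.         273.71158599 193.08756165]
 [  0.           0.           1.        ]]
wrist distortion [0.01145684 0.         0.         0.         0.        ]
wrist mount [[-6.64578036e-04 -9.57496038e-01 -2.88445655e-01  7.79691023e-02]
 [ 9.99998845e-01 -2.42073502e-04 -1.50043116e-03  1.21406998e-05]
 [ 1.36683184e-03 -2.88446319e-01  9.57495093e-01 -1.38996103e-01]
 [ 0.00000000e+00  0.00000000e+00  0.00000000e+00  1.00000000e+00]]
```

```bash
python3 - <<'E'
import cv2
for n in("side","top"):
    i=cv2.imread(f"pics/{n}0.png"); cv2.imwrite(f"pics/{n}0b.png",cv2.resize(i,(800,600),interpolation=cv2.INTER_CUBIC))
E
```

```text
(no output)
```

View pics/side0b.png

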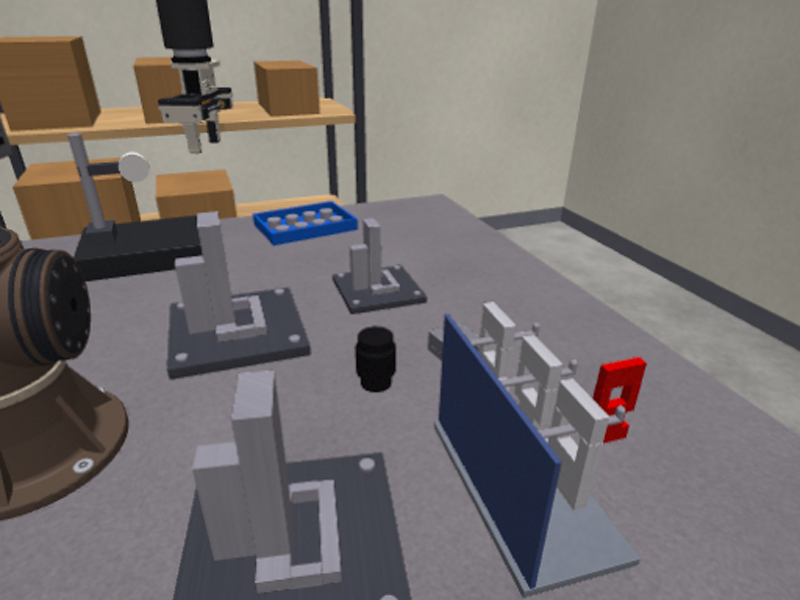

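View pics/top0b.png

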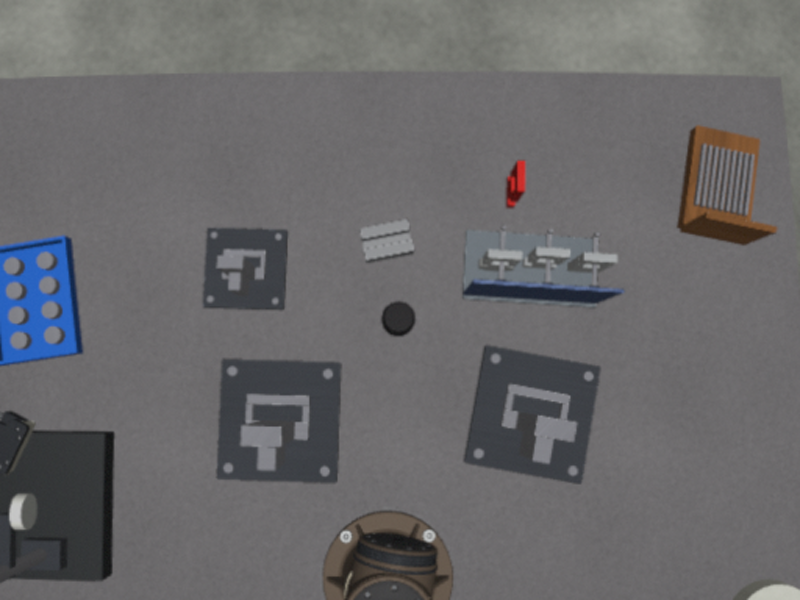

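The side view shows the rack's three gauges at (497,325), (540,370) and (583,430), all in 800x600 pixels. In the top view, the rack gauges are at (503,257), (549,254) and (596,260), and the red decoy is at (515,183). The smallest fixture is at (246,268), with the larger ones at (280,420) and (533,415). The rest is at (387,240) and the lens at (398,318).

```bash
python3 - <<'E'
import cv2,numpy as np
s=cv2.imread("pics/side0.png"); t=cv2.imread("pics/top0.png")
a=cv2.resize(s[185:345,270:430],(600,600),interpolation=cv2.INTER_CUBIC)[:,:400+0]
# side crop scale 3.75 origin (270,185), 
a=cv2.resize(s[190:350,275:415],(525,600),interpolation=cv2.INTER_CUBIC)
b=cv2.resize(t[140:205,290:400],(0,0),fx=2.5,fy=2.5,interpolation=cv2.INTER_CUBIC)
c=cv2.resize(t[135:205,120:190+20],(0,0),fx=3,fy=3,interpolation=cv2.INTER_CUBIC)
d=cv2.resize(t[135:172,225:270],(0,0),fx=5,fy=5,interpolation=cv2.INTER_CUBIC)
print(b.shape,c.shape,d.shape)
m=np.zeros((600,800,3),np.uint8); m[:,:525]=a
y=0
for k in(b,c,d):
    m[y:y+k.shape[0],525:525+k.shape[1]]=k[:600-y]; y+=k.shape[0]
cv2.imwrite("pics/m1.png",m)
E
```

```text
(162, 275, 3) (210, 270, 3) (185, 225, 3)
```

View pics/m1.png

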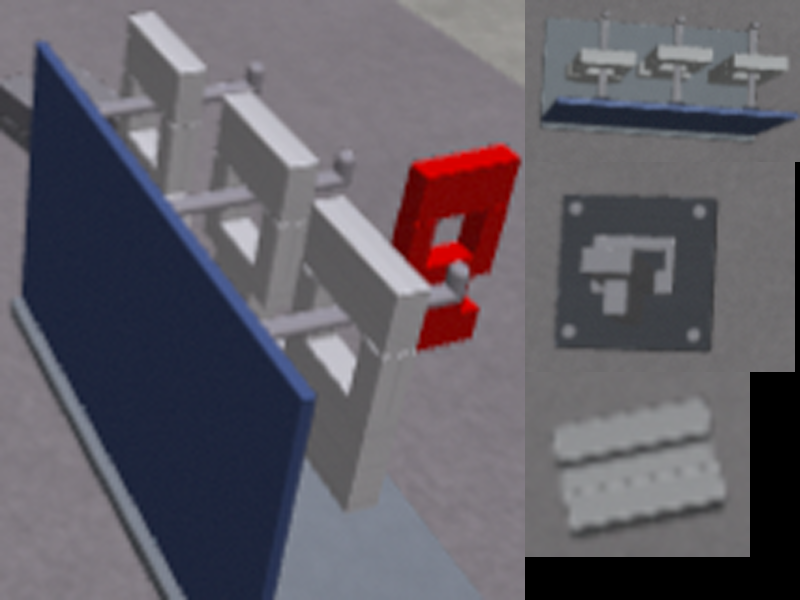

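```bash
cat > h.py <<'E'
import numpy as np,cv2,pickle
from scipy.spatial.transform import Rotation as Ro
def cam(c,st=None):
    """K,D,R,t (world->cam)"""
    if "R" in c: R,t=np.array(c["R"]),np.array(c["t"])
    else:
        T=np.eye(4);T[:3,:3]=Ro.from_euler("xyz",st["eef_rot"],degrees=True).as_matrix();T[:3,3]=st["tcp_pos"]
        M=np.linalg.inv(T@np.array(c["mount"]));R,t=M[:3,:3],M[:3,3]
    return np.array(c["camera_matrix"]),np.array(c["distortion"]),R,t
def ray(C,px,z):
    K,D,R,t=C
    u=cv2.undistortPoints(np.array(px,float).reshape(-1,1,2),K,D).reshape(-1,2)
    o=-R.T@t;d=np.c_[u,np.ones(len(u))]@R
    return o+d*((z-o[2])/d[:,2])[:,None]
def proj(C,X):
    K,D,R,t=C
    return cv2.projectPoints(np.array(X,float).reshape(-1,1,3),cv2.Rodrigues(R)[0],t,K,D)[0].reshape(-1,2)
E
python3 - <<'E'
from h import *
d=pickle.load(open("cap0.pkl","rb"));C=cam(d["top"])
np.set_printoptions(precision=4,suppress=True)
print("tips",ray(C,[(322,146.6),(351.7,148.3),(381.3,151)],.174))
f=ray(C,[(133.3,146),(184,147.3),(181.7,198),(130.7,196.7)],.015);print("fix",f,f.mean(0))
px=(np.array([(553,434),(708,398),(725,500),(572,533)])-[525,372])/5+[225,135]
q=ray(C,px,.036);print("rest",q,q.mean(0))
print("lens",ray(C,[(398/1.5625,318/1.5625)],.085))
E
```

```text
tips [[ 0.5963 -0.1941  0.174 ]
 [ 0.5916 -0.2711  0.174 ]
 [ 0.5844 -0.3484  0.174 ]]
fix [[0.636  0.3288 0.015 ]
 [0.6309 0.1806 0.015 ]
 [0.483  0.1857 0.015 ]
 [0.4876 0.3327 0.015 ]] [0.5594 0.257  0.015 ]
rest [[ 0.6251  0.0448  0.036 ]
 [ 0.6456 -0.044   0.036 ]
 [ 0.5862 -0.053   0.036 ]
 [ 0.5677  0.0341  0.036 ]] [ 0.6061 -0.0045  0.036 ]
lens [[ 0.4591 -0.0216  0.085 ]]
```

Candidates, in 800x600 pixels:
- **Gauge:** rack gauges at top (503,257), (549,254) and (596,260). The red one at (515,183) is excluded. The right or near one has straight sides, so it's plain. I'll check the other two close up.
- **Fixture:** (246,268), (280,420) or (533,415). The smallest is (246,268).

I'll look at the fixture with the wrist camera on the way.

Call:
arm_command(
  travel=[
    [0.42, -0.704, 0.01],
    [0.42, -0.704, 0.01],
    [0.42, -0.704, 0.01],
    [0.42, -0.704, 0.01],
    [0.42, -0.704, 0.01],
    [0.42, -0.704, 0.01],
    [0.42, -0.704, 0.01],
    [0.42, -0.704, 0.01],
    [0.42, -0.704, 0.01],
    [0.42, -0.704, 0.01],
  ],
  delta_rot=[
    [0, 0, 0.283],
    [0, 0, 0.283],
    [0, 0, 0.283],
    [0, 0, 0.283],
    [0, 0, 0.283],
    [0, 0, 0.283],
    [0, 0, 0.283],
    [0, 0, 0.283],
    [0, 0, 0.283],
    [0, 0, 0.283],
  ],
)

```text
time_s: 1.4
tcp_pos: [0.5, 0.2581, 0.2504]
eef_rot: [180.0, 0.0, 0.0]
contact_force: [-0.2, 0.3, 1.0]
gripper_width: 0.0876
gripper_force: 0.0
```

```bash
cat > snap.py <<'E'
import sys,pickle,cv2
from plant import r,viewer
n,cn=sys.argv[1],(sys.argv[2] if len(sys.argv)>2 else "wrist")
s=r.get_state();c=viewer.capture(cn);pickle.dump((s,c),open(n+".pkl","wb"))
cv2.imwrite(f"pics/{n}.png",c["img"][:,:,::-1]);print(s["time_s"],s["tcp_pos"],s["eef_rot"])
E
python3 snap.py fix
```

```text
1.4 [0.50004512 0.25807419 0.25044743] [1.79999522e+02 8.93427967e-03 4.82072385e-02]
```

Call:
arm_command(
  travel=[
    [0.1, -0.514, 0],
    [0.1, -0.514, 0],
    [0.1, -0.514, 0],
    [0.1, -0.514, 0],
    [0.1, -0.514, 0],
    [0.1, -0.514, 0],
  ],
  delta_rot=[
    [0, 0, 0],
    [0, 0, 0],
    [0, 0, 0],
    [0, 0, 0],
    [0, 0, 0],
    [0, 0, 0],
  ],
)

```text
time_s: 2.2
tcp_pos: [0.5505, 0.0003, 0.2504]
eef_rot: [-180.0, 0.0, -0.1]
contact_force: [0.7, -0.4, 0.1]
gripper_width: 0.088
gripper_force: 0.0
```

```bash
python3 snap.py rest
```

```text
2.2 [5.50500016e-01 2.50163282e-04 2.50406334e-01] [-1.79995107e+02  9.40683887e-03 -7.20891716e-02]
```

Call:
arm_command(
  travel=[
    [0.1, -0.3, 0.1],
    [0.1, -0.3, 0.1],
    [0.1, -0.3, 0.1],
    [0.1, -0.3, 0.1],
    [0.1, -0.3, 0.1],
    [0.1, -0.3, 0.1],
    [0.1, -0.3, 0.1],
  ],
  delta_rot=[
    [0, 0.389, 0],
    [0, 0.389, 0],
    [0, 0.389, 0],
    [0, 0.389, 0],
    [0, 0.389, 0],
    [0, 0.389, 0],
    [0, 0.389, 0],
  ],
)

```text
time_s: 3.12
tcp_pos: [0.6002, -0.1486, 0.3028]
eef_rot: [180.0, 34.8, 0.1]
contact_force: [-0.4, -0.8, 0.1]
gripper_width: 0.0875
gripper_force: 0.0
```

```bash
python3 snap.py rack; python3 - <<'E'
import cv2,numpy as np
m=np.zeros((600,800,3),np.uint8)
for k,(n,p) in enumerate([("fix",(0,0)),("rest",(400,0)),("rack",(0,300))]):
    i=cv2.imread(f"pics/{n}.png");m[p[1]:p[1]+300,p[0]:p[0]+400]=cv2.resize(i,(400,300),interpolation=cv2.INTER_AREA)
cv2.imwrite("pics/m2.png",m)
E
```

```text
3.125 [ 0.60023072 -0.14862927  0.30280465] [1.79983458e+02 3.47597338e+01 7.81392905e-02]
```

View pics/m2.png

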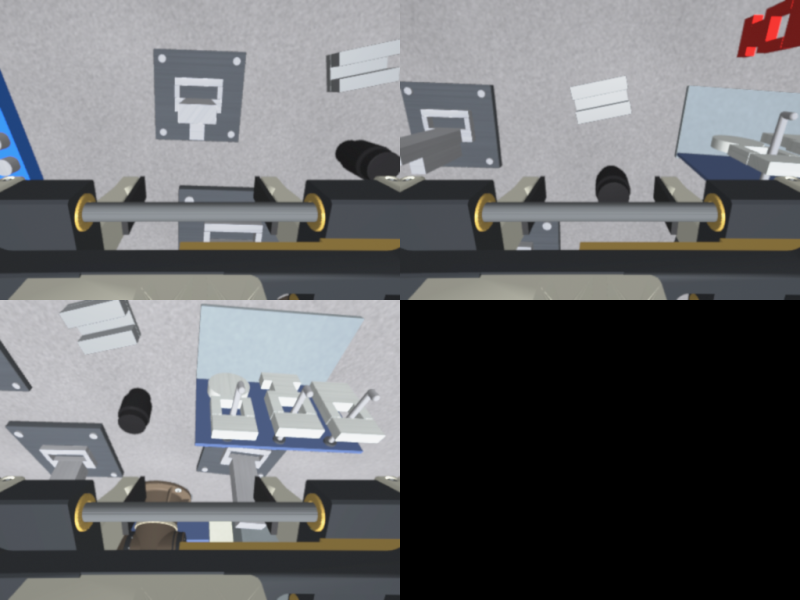

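```bash
python3 - <<'E'
import cv2,numpy as np
m=np.zeros((600,800,3),np.uint8)
def put(n,x0,y0,w,h,f,X,Y):
    i=cv2.imread(f"pics/{n}.png")[y0:y0+h,x0:x0+w];m[Y:Y+h*f,X:X+w*f]=cv2.resize(i,None,fx=f,fy=f,interpolation=cv2.INTER_CUBIC)
put("fix",190,55,130,130,3,0,0)
put("rest",210,90,100,70,4,400,0)
put("rack",250,85,240,110,3,0,270+121-121+0+0 if 0 else 270)
put("fix",190,55,130,72,3,0,0)
cv2.imwrite("pics/m3.png",m)
m[:]=0
put("fix",190,55,130,130,4,0,0)
put("rest",210,90,92,70,3,524,0)
put("rack",250,85,140,100,2,520,300)
cv2.imwrite("pics/m3.png",m)
E
```

```text
(no output)
```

View pics/m3.png

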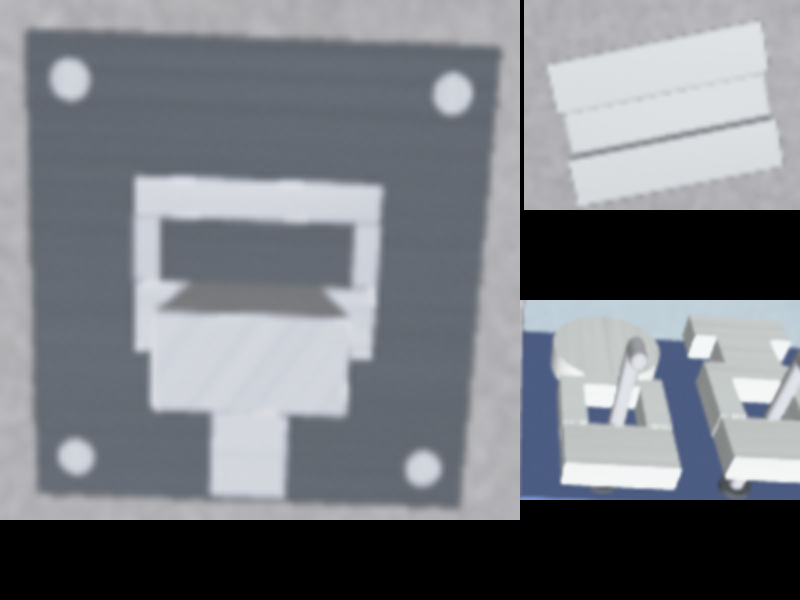

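```bash
python3 - <<'E'
from h import *
from scipy.optimize import least_squares
np.set_printoptions(precision=4,suppress=True)
L=lambda n:pickle.load(open(n+".pkl","rb"))
s,c=L("fix");C=cam(c,s);q=lambda a,f,o,O:(np.array(a,float)-O)/f+o
def T(X,p):
    a=p[2];X=np.array(X,float);return np.c_[p[0]+np.cos(a)*X[:,0]-np.sin(a)*X[:,1],p[1]+np.sin(a)*X[:,0]+np.cos(a)*X[:,1],X[:,2]]
def fit(C,X,px,p0):
    r=least_squares(lambda p:(proj(C,T(X,p))-px).ravel(),p0);return r.x[:2],np.degrees(r.x[2]),np.abs(r.fun).max()
B=[(.075,.075,.015),(.075,-.075,.015),(-.075,-.075,.015),(-.075,.075,.015)]
print("base",fit(C,B,q([(26,30),(500,47),(462,507),(38,493)],4,(190,55),(0,0)),[.56,.257,0]))
P=[(.01,.031,.027),(.01,-.031,.027),(-.01,-.031,.027),(-.01,.031,.027)]
print("pocket",fit(C,P,q([(160,217),(354,222),(352,290),(161,282)],4,(190,55),(0,0)),[.56,.257,0]))
Co=[(-.01,.022,.145),(-.01,-.022,.145),(-.032,-.022,.145),(-.032,.022,.145)]
print("column",fit(C,Co,q([(155,313),(350,316),(346,416),(150,410)],4,(190,55),(0,0)),[.56,.257,0]))
s,c=L("rest");C=cam(c,s)
Rr=[(.03,.045,.036),(.03,-.045,.036),(-.03,-.045,.036),(-.03,.045,.036)]
print("rest",fit(C,Rr,q([(548,65),(759,21),(783,163),(580,205)],3,(210,90),(524,0)),[.606,0,.2]))
s,c=L("rack");C=cam(c,s)
p=[.5467,-.2676,np.radians(-4.4)]
G=T([(.007,.028,.194),(.007,-.028,.194),(-.007,-.028,.194),(-.007,.028,.194),(.045,0,.174),(.045,.078,.174)],p)
print((proj(C,G)-[250,85])*2+[520,300])
E
python3 - <<'E'
import cv2
i=cv2.imread("pics/rack.png")[85:195,250:490]
cv2.imwrite("pics/m4.png",cv2.resize(i,None,fx=3,fy=3,interpolation=cv2.INTER_CUBIC))
E
```

```text
base (array([0.5585, 0.2603]), np.float64(-1.81809097965648), np.float64(0.9149391866316705))
pocket (array([0.5688, 0.2601]), np.float64(-1.7190693570957274), np.float64(0.4311207843295932))
column (array([0.569 , 0.2604]), np.float64(-1.572984879967439), np.float64(1.022010919817916))
rest (array([ 0.607 , -0.0022]), np.float64(11.388034843595726), np.float64(0.8414561594506296))
[[725.8585 468.1371]
 [841.1131 474.445 ]
 [826.3588 493.659 ]
 [715.6814 487.8055]
 [808.7422 379.2039]
 [634.3543 367.9968]]
```

View pics/m4.png

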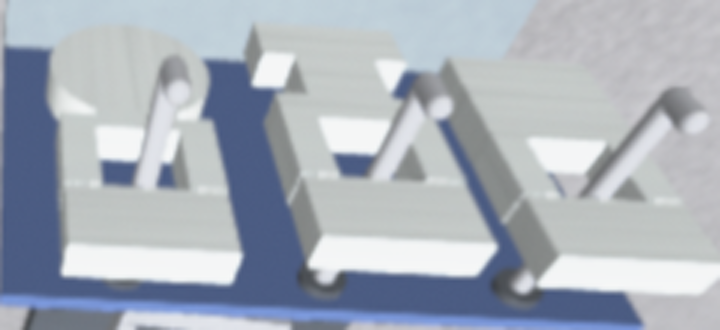

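```bash
python3 - <<'E'
from h import *
from scipy.optimize import least_squares
np.set_printoptions(precision=4,suppress=True)
L=lambda n:pickle.load(open(n+".pkl","rb"))
def T(X,p):
    a=p[2];X=np.array(X,float);return np.c_[p[0]+np.cos(a)*X[:,0]-np.sin(a)*X[:,1],p[1]+np.sin(a)*X[:,0]+np.cos(a)*X[:,1],X[:,2]]
def fit(C,X,px,p0):
    r=least_squares(lambda p:(proj(C,T(X,p))-px).ravel(),p0);return r.x[:2],np.degrees(r.x[2]),np.abs(r.fun).max()
s,c=L("rack");C=cam(c,s)
q=lambda a:np.array(a,float)/3+[250,85]
p=[.5467,-.2676,np.radians(-4.4)]
g=[(.007,.028,.194),(.007,-.028,.194),(-.007,-.028,.194),(-.007,.028,.194)]
print("gauge",fit(C,g,q([(325,237),(497,245),(480,275),(311,268)]),p))
t=[(.045,.078,.170),(.045,0,.170),(.045,-.078,.170)]
print("tips",fit(C,t,q([(177,90),(440,103),(692,118)]),p))
s2=L("rest");C2=cam(s2[1],s2[0])
d=pickle.load(open("cap0.pkl","rb"));Ct=cam(d["top"])
# top-camera check: predicted front corner pixels
for P in(p,[.5515,-.2715,np.radians(-4.4)]): print(proj(Ct,T(g,P)))
i=d["top"]["img"].max(2)
cv2.imwrite("pics/t5.png",0*i)
print(i[150:172:1,352])
print(i[159,325:378])
E
```

```text
gauge (array([ 0.5537, -0.2705]), np.float64(-3.8258003383377983), np.float64(1.5308677068730958))
tips (array([ 0.5489, -0.2699]), np.float64(-3.9110583209152434), np.float64(0.5436398471720167))
[[341.8606 160.5729]
 [363.7689 162.1804]
 [363.5652 167.6275]
 [341.6222 166.0289]]
[[343.3267 158.6967]
 [365.2136 160.3079]
 [365.0135 165.7478]
 [343.0916 164.1457]]
[139 144 145 139 135 133 134 134 148 164 167 168 167 142  95  90 122 138
 123 121 122 109]
[126 121 126 127 127 127 127 129 126 127 126 125 126 125 123 115 104  92
 139 162 164 164 164 163 162 163 164 164 165 166 163 159 159 161 155 151
 141 146 147 146 126 122 122 122 122 122 122 120 123 122 121 121 122]
```

The crop confirms it. The middle gauge, centred near (375,170), has a notch on each side, the left one is the disc and the right one is plain. I'll hover over the middle gauge.

Call:
arm_command(
  travel=[
    [-0.094, -0.242, 0],
    [-0.094, -0.242, 0],
    [-0.094, -0.242, 0],
    [-0.094, -0.242, 0],
    [-0.094, -0.242, 0],
    [-0.094, -0.242, 0],
    [-0.094, -0.242, 0],
    [-0.094, -0.242, 0],
    [-0.094, -0.242, 0],
    [-0.094, -0.242, 0],
    [-0.094, -0.242, 0],
    [-0.094, -0.242, 0],
  ],
  delta_rot=[
    [-0.3045, -0.3045, -0.9662],
    [-0.3045, -0.3045, -0.9662],
    [-0.3045, -0.3045, -0.9662],
    [-0.3045, -0.3045, -0.9662],
    [-0.3045, -0.3045, -0.9662],
    [-0.3045, -0.3045, -0.9662],
    [-0.3045, -0.3045, -0.9662],
    [-0.3045, -0.3045, -0.9662],
    [-0.3045, -0.3045, -0.9662],
    [-0.3045, -0.3045, -0.9662],
    [-0.3045, -0.3045, -0.9662],
    [-0.3045, -0.3045, -0.9662],
  ],
  grip=0.34,
  newtons=25,
)

```text
time_s: 4.68
tcp_pos: [0.5537, -0.2708, 0.3006]
eef_rot: [180.0, 0.0, -90.0]
contact_force: [0.3, 0.2, 0.1]
gripper_width: 0.03
gripper_force: 0.0
```

```bash
python3 snap.py hov; python3 -c "
from plant import r;s=r.get_state();print(s['joints'],s['gripper_width'],s['tcp_pos'],s['eef_rot'])"
```

```text
4.675 [ 0.55369462 -0.27077529  0.3005585 ] [ 1.79986582e+02  4.33185892e-02 -8.99501297e+01]
[-7.95763492e+00  1.34155585e+01 -2.16752329e+00 -3.94181919e-02
 -7.44598394e+01  7.99274645e+00] 0.029788244320761173 [ 0.55367186 -0.27082059  0.30027679] [ 1.79962772e+02  4.35689926e-02 -8.99754775e+01]
```

Call:
arm_command(
  travel=[
    [0, 0, -0.07],
    [0, 0, -0.14],
    [0, 0, -0.18],
    [0, 0, -0.2],
    [0, 0, -0.216],
    [0, 0, -0.216],
    [0, 0, -0.216],
  ],
  delta_rot=[
    [0, 0, -0.0444],
    [0, 0, -0.0444],
    [0, 0, -0.0444],
    [0, 0, -0.0444],
    [0, 0, -0.0444],
    [0, 0, -0.0444],
    [0, 0, -0.0444],
  ],
)

```text
time_s: 5.6
tcp_pos: [0.5539, -0.2709, 0.1934]
eef_rot: [-179.9, 0.0, -94.0]
contact_force: [-0.1, 0.8, 0.2]
gripper_width: 0.0297
gripper_force: 0.0
```

Call:
arm_command(
  travel=[
    [0, 0, 0],
    [0, 0, 0],
    [0, 0, 0],
    [0, 0, 0],
  ],
  delta_rot=[
    [0, 0, 0],
    [0, 0, 0],
    [0, 0, 0],
    [0, 0, 0],
  ],
  grip=0,
  newtons=25,
)

```text
time_s: 6.1
tcp_pos: [0.5535, -0.2707, 0.1929]
eef_rot: [-180.0, 0.0, -94.0]
contact_force: [-0.9, 1.1, 2.5]
gripper_width: 0.0139
gripper_force: 25.0
```

Call:
arm_command(
  travel=[
    [0, 0, 0.017],
    [0, 0, 0.034],
    [0, 0, 0.034],
    [0.04, -0.003, 0.034],
    [0.08, -0.006, 0.034],
    [0.12, -0.009, 0.034],
    [0.15, -0.011, 0.034],
    [0.17, -0.012, 0.034],
    [0.17, -0.012, 0.034],
    [0.17, -0.012, 0.1],
    [0.17, -0.012, 0.2],
    [0.17, -0.012, 0.2],
  ],
  delta_rot=[
    [0, 0, 0],
    [0, 0, 0],
    [0, 0, 0],
    [0, 0, 0],
    [0, 0, 0],
    [0, 0, 0],
    [0, 0, 0],
    [0, 0, 0],
    [0, 0, 0],
    [0, 0, 0],
    [0, 0, 0],
    [0, 0, 0],
  ],
)

```text
time_s: 7.6
tcp_pos: [0.6397, -0.2776, 0.2983]
eef_rot: [-179.5, -0.1, -94.0]
contact_force: [0.9, -0.3, -2.2]
gripper_width: 0.0139
gripper_force: 25.0
```

```bash
python3 snap.py off side
```

```text
7.6 [ 0.63969971 -0.27756351  0.29827579] [-1.79513319e+02 -9.93263812e-02 -9.40183775e+01]
```

Call:
arm_command(
  travel=[
    [0, 0.12, 0.02],
    [0, 0.24, 0.02],
    [0, 0.36, 0.0],
    [-0.03, 0.46, -0.06],
    [-0.062, 0.55, -0.12],
    [-0.062, 0.55, -0.184],
    [-0.062, 0.55, -0.184],
    [-0.062, 0.55, -0.184],
  ],
  delta_rot=[
    [0, 0, 0.05],
    [0, 0, 0.1],
    [0, 0, 0.15],
    [0, 0, 0.171],
    [0, 0, 0.171],
    [0, 0, 0.171],
    [0, 0, 0.171],
    [0, 0, 0.171],
  ],
)

```text
time_s: 8.65
tcp_pos: [0.6078, -0.0022, 0.2013]
eef_rot: [-180.0, -0.0, -78.7]
contact_force: [-0.2, 0.2, -1.3]
gripper_width: 0.0136
gripper_force: 25.0
```

```bash
python3 snap.py pre side; python3 snap.py pret top; python3 - <<'E'
import cv2,numpy as np
s=cv2.imread("pics/pre.png");t=cv2.imread("pics/pret.png")
m=np.zeros((600,800,3),np.uint8)
m[:,:400]=cv2.resize(s[110:260,210:310],(400,600),interpolation=cv2.INTER_CUBIC)
m[:,400:]=cv2.resize(t[100:220,215:295],(400,600),interpolation=cv2.INTER_CUBIC)
cv2.imwrite("pics/m6.png",m)
E
```

```text
8.65 [ 0.60777244 -0.00219786  0.20125716] [-1.79976138e+02 -6.47057525e-03 -7.86567664e+01]
8.7 [ 0.6081736  -0.00227769  0.20179096] [-1.79904181e+02  8.80782990e-04 -7.86778417e+01]
```

View pics/m6.png

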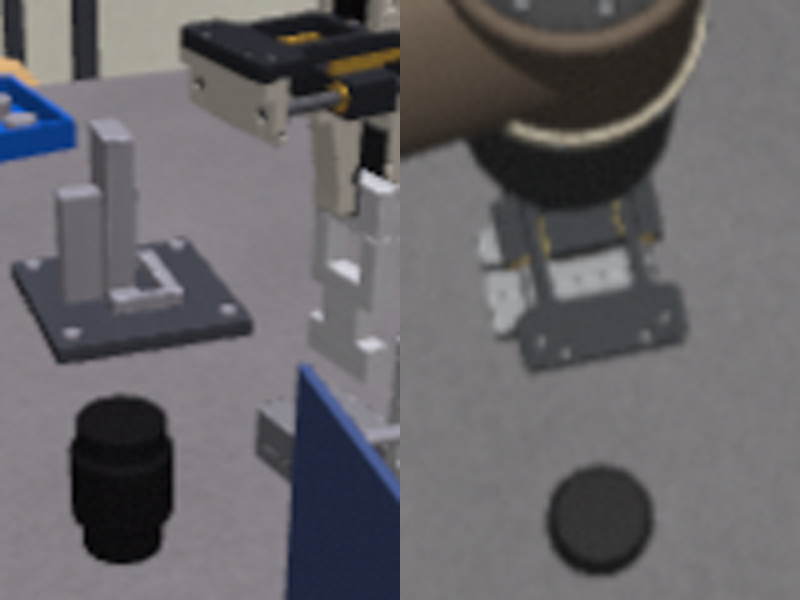

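Call:
arm_command(
  travel=[
    [-0.002, 0, -0.04],
    [-0.002, 0, -0.075],
    [-0.002, 0, -0.085],
    [-0.002, 0, -0.095],
    [-0.002, 0, -0.105],
    [-0.002, 0, -0.115],
    [-0.002, 0, -0.12],
    [-0.002, 0, -0.12],
  ],
  delta_rot=[
    [0, 0, 0],
    [0, 0, 0],
    [0, 0, 0],
    [0, 0, 0],
    [0, 0, 0],
    [0, 0, 0],
    [0, 0, 0],
    [0, 0, 0],
  ],
)

```text
time_s: 9.75
tcp_pos: [0.6063, -0.0017, 0.1404]
eef_rot: [180.0, 0.0, -78.6]
contact_force: [0.7, 0.3, -1.5]
gripper_width: 0.0137
gripper_force: 25.0
```

Inside the slot without contact. I'll lower it in small steps until it touches.

Call:
arm_command(
  travel=[
    [0, 0, -0.006],
    [0, 0, -0.01],
    [0, 0, -0.014],
    [0, 0, -0.016],
    [0, 0, -0.016],
  ],
  delta_rot=[
    [0, 0, 0],
    [0, 0, 0],
    [0, 0, 0],
    [0, 0, 0],
    [0, 0, 0],
  ],
)

```text
time_s: 10.38
tcp_pos: [0.6064, -0.0017, 0.1325]
eef_rot: [180.0, 0.0, -78.6]
contact_force: [-0.1, -0.4, -2.4]
gripper_width: 0.0139
gripper_force: 25.0
```

Call:
arm_command(
  travel=[
    [0, 0, -0.002],
    [0, 0, -0.003],
    [0, 0, -0.004],
    [0, 0, -0.004],
  ],
  delta_rot=[
    [0, 0, 0],
    [0, 0, 0],
    [0, 0, 0],
    [0, 0, 0],
  ],
)

```text
time_s: 10.88
tcp_pos: [0.6067, -0.0018, 0.1312]
eef_rot: [-180.0, 0.0, -78.6]
contact_force: [-1.8, -1.0, 4.4]
gripper_width: 0.0141
gripper_force: 25.0
```

Touched the floor (z force up about 6 N). I'll let go and rise.

Call:
arm_command(
  travel=[
    [0, 0, 0],
    [0, 0, 0],
    [0, 0, 0],
    [0, 0, 0],
    [0, 0, 0.05],
    [0, 0, 0.15],
    [0, 0, 0.25],
    [0, 0, 0.25],
  ],
  delta_rot=[
    [0, 0, 0],
    [0, 0, 0],
    [0, 0, 0],
    [0, 0, 0],
    [0, 0, 0],
    [0, 0, 0],
    [0, 0, 0],
    [0, 0, 0],
  ],
  grip=0.45,
)

```text
time_s: 11.88
tcp_pos: [0.6086, -0.0014, 0.2604]
eef_rot: [-179.5, 0.0, -78.6]
contact_force: [-0.9, 0.3, -1.1]
gripper_width: 0.039
gripper_force: 0.0
```

```bash
python3 snap.py st side; python3 snap.py stw; python3 - <<'E'
import cv2,numpy as np
s=cv2.imread("pics/st.png");t=cv2.imread("pics/stw.png")
m=np.zeros((600,800,3),np.uint8)
m[:,:400]=cv2.resize(s[110:260,240:340],(400,600),interpolation=cv2.INTER_CUBIC)
m[:300,400:]=cv2.resize(t,(400,300),interpolation=cv2.INTER_CUBIC)
m[300:,400:]=cv2.resize(t[110:260,155:355],(400,300),interpolation=cv2.INTER_CUBIC)
cv2.imwrite("pics/m7.png",m)
E
```

```text
11.875 [ 0.60862392 -0.00142906  0.26044118] [-1.79517764e+02  6.33401383e-03 -7.86131220e+01]
11.925 [ 0.60729509 -0.00145632  0.2577055 ] [-1.79748726e+02  4.47878948e-02 -7.86368159e+01]
```

View pics/m7.png

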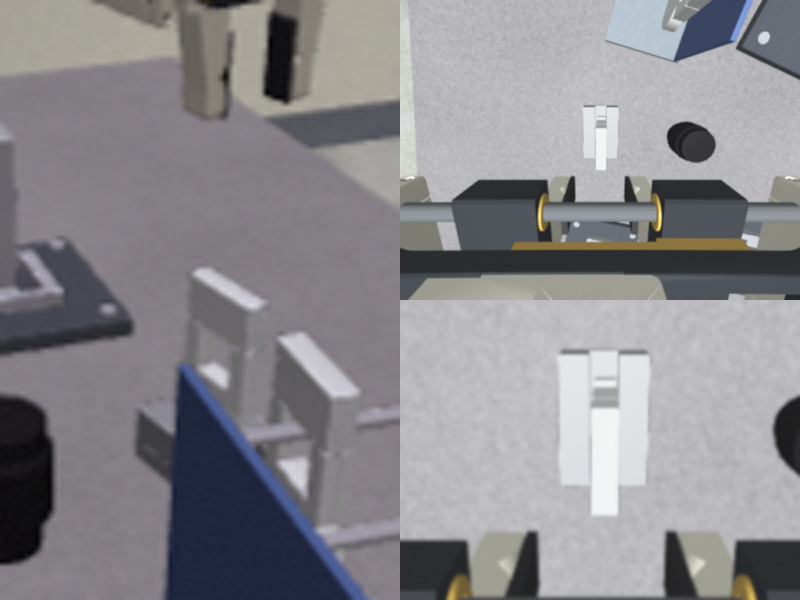

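The side crop shows the gauge standing upright in the slot. In the wrist crop its top face spans (592,407) to (618,516), inside the slot. I'll measure that for the regrasp.

```bash
python3 - <<'E'
from h import *
s,c=pickle.load(open("stw.pkl","rb"));C=cam(c,s)
q=(np.array([(592,407),(619,407),(617,516),(592,516)],float)-[400,300])/2+[155,110]
w=ray(C,q,.132);print(w,w.mean(0))
f=(w[0]+w[1]-w[2]-w[3])/2;print(np.linalg.norm(f),np.degrees(np.arctan2(f[1],f[0])))
q=(np.array([(558,352),(649,352),(648,486),(559,486)],float)-[400,300])/2+[155,110]
w=ray(C,q,.036);print(w,w.mean(0))
g=c["img"].max(2);x=(605-400)/2+155
print(g[158:224,int(x)])
E
```

```text
[[ 0.61765379 -0.02806388  0.132     ]
 [ 0.6047096  -0.03066821  0.132     ]
 [ 0.59393528  0.02558622  0.132     ]
 [ 0.60666235  0.02816129  0.132     ]] [ 0.60574026 -0.00124614  0.132     ]
0.0572830839499257 -79.0481362736188
[[ 0.64454488 -0.0408908   0.036     ]
 [ 0.58681063 -0.05247748  0.036     ]
 [ 0.56719582  0.03699225  0.036     ]
 [ 0.62790893  0.04925655  0.036     ]] [ 0.60661506 -0.00177987  0.036     ]
[173 174 163 159 161 177 223 242 244 245 245 245 245 244 244 244 244 244
 244 244 244 244 244 244 244 244 244 244 244 244 244 244 244 244 244 244
 244 244 244 244 244 244 244 244 244 244 244 244 244 244 244 244 244 244
 244 244 244 244 240 225 199 189 188 188 189 191]
```

Call:
arm_command(
  travel=[
    [0, 0, 0],
    [0, 0, 0],
    [0, 0, 0],
    [0, 0, 0],
    [0, 0, 0],
    [0, 0, 0],
    [0, 0, 0],
    [0, 0, 0],
    [0, 0, 0],
    [0, 0, 0],
    [0, 0, -0.08],
    [0, 0, -0.16],
    [0, 0, -0.22],
    [0, 0, -0.26],
    [0, 0, -0.282],
    [0, 0, -0.282],
  ],
  delta_rot=[
    [0, 0, 1],
    [0, 0, 1],
    [0, 0, 1],
    [0, 0, 1],
    [0, 0, 1],
    [0, 0, 1],
    [0, 0, 1],
    [0, 0, 1],
    [0, 0, 1],
    [0, 0, 1],
    [0, 0, 1],
    [0, 0, 1],
    [0, 0, 1],
    [0, 0, 1],
    [0, 0, 1],
    [0, 0, 1],
  ],
  grip=1,
)

```text
time_s: 13.98
tcp_pos: [0.606, -0.0019, 0.1137]
eef_rot: [180.0, 0.1, 11.3]
contact_force: [-0.9, 0.2, 0.2]
gripper_width: 0.0876
gripper_force: 0.0
```

Call:
arm_command(
  travel=[
    [0, 0, 0],
    [0, 0, 0],
    [0, 0, 0],
    [0, 0, 0],
    [0, 0, 0],
  ],
  delta_rot=[
    [0, 0, 0],
    [0, 0, 0],
    [0, 0, 0],
    [0, 0, 0],
    [0, 0, 0],
  ],
  grip=0,
  newtons=25,
)

```text
time_s: 14.6
tcp_pos: [0.6067, -0.0017, 0.115]
eef_rot: [-180.0, -0.0, 11.4]
contact_force: [-0.4, -0.2, 2.9]
gripper_width: 0.0557
gripper_force: 25.0
```

Call:
arm_command(
  travel=[
    [0, 0, 0.03],
    [0, 0, 0.08],
    [0, 0, 0.18],
    [0, 0, 0.28],
    [-0.03, 0.06, 0.33],
    [-0.08, 0.16, 0.33],
    [-0.13, 0.26, 0.33],
    [-0.18, 0.36, 0.33],
    [-0.23, 0.46, 0.33],
    [-0.252, 0.504, 0.33],
    [-0.252, 0.504, 0.33],
    [-0.252, 0.504, 0.33],
  ],
  delta_rot=[
    [0, 0, 0],
    [0, 0, 0],
    [0, 0, 0],
    [0, 0, 0],
    [0, 0, -0.03],
    [0, 0, -0.07],
    [0, 0, -0.11],
    [0, 0, -0.146],
    [0, 0, -0.146],
    [0, 0, -0.146],
    [0, 0, -0.146],
    [0, 0, -0.146],
  ],
)

```text
time_s: 16.1
tcp_pos: [0.4804, 0.25, 0.2799]
eef_rot: [-180.0, 0.0, -1.8]
contact_force: [0.4, 0.2, -1.9]
gripper_width: 0.0556
gripper_force: 25.0
```

```bash
python3 snap.py pk; python3 - <<'E'
import cv2,numpy as np
t=cv2.imread("pics/pk.png")
m=np.zeros((600,800,3),np.uint8)
m[:,:600]=cv2.resize(t[50:200,180:330],(600,600),interpolation=cv2.INTER_CUBIC)
m[:150,600:]=cv2.resize(t,(200,150),interpolation=cv2.INTER_AREA)
cv2.imwrite("pics/m8.png",m)
E
```

```text
16.1 [0.4803807  0.24997816 0.27994728] [-1.79993407e+02  1.73110367e-02 -1.76493479e+00]
```

View pics/m8.png

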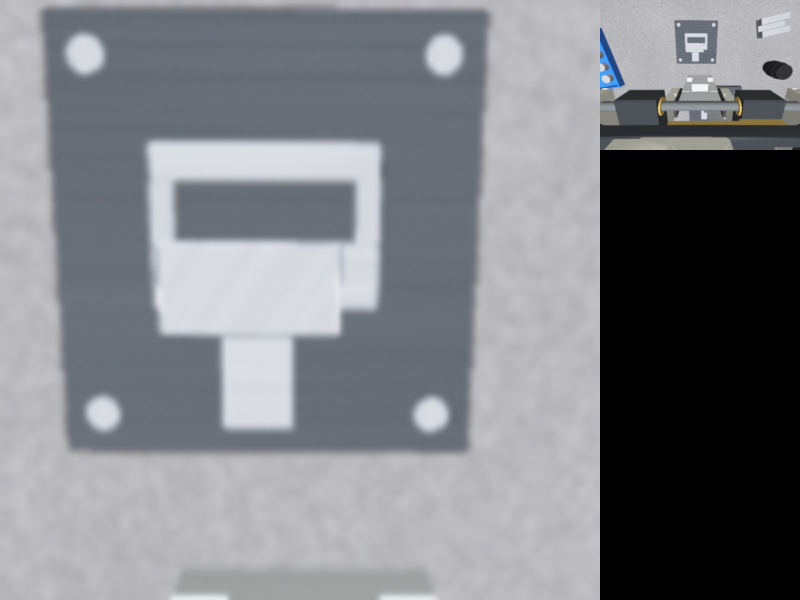

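```bash
python3 - <<'E'
from h import *
from scipy.optimize import least_squares
np.set_printoptions(precision=4,suppress=True)
def T(X,p):
    a=p[2];X=np.array(X,float);return np.c_[p[0]+np.cos(a)*X[:,0]-np.sin(a)*X[:,1],p[1]+np.sin(a)*X[:,0]+np.cos(a)*X[:,1],X[:,2]]
def fit(C,X,px,p0):
    r=least_squares(lambda p:(proj(C,T(X,p))-px).ravel(),p0);return r.x[:2],np.degrees(r.x[2]),np.abs(r.fun).max()
s,c=pickle.load(open("pk.pkl","rb"));C=cam(c,s);q=lambda a:np.array(a,float)/4+[180,50]
B=[(.075,.075,.015),(.075,-.075,.015),(-.075,-.075,.015),(-.075,.075,.015)]
print("base",fit(C,B,q([(42,8),(489,10),(468,451),(68,451)]),[.56,.257,0]))
P=[(.01,.031,.027),(.01,-.031,.027)]
print("pocket front",fit(C,P,q([(174,180),(356,180)]),[.56,.257,0]))
Co=[(-.01,.022,.145),(-.01,-.022,.145),(-.032,-.022,.145),(-.032,.022,.145)]
print("column",fit(C,Co,q([(159,241),(342,241),(341,335),(159,335)]),[.56,.257,0]))
E
```

```text
base (array([0.5584, 0.2604]), np.float64(-1.9643208286497142), np.float64(0.806675185452832))
pocket front (array([0.5689, 0.2601]), np.float64(-1.7874241007700586), np.float64(0.24780382409221602))
column (array([0.5691, 0.2599]), np.float64(-1.9981558868955906), np.float64(0.4952370327953304))
```

Call:
arm_command(
  travel=[
    [0.06, 0.007, 0],
    [0.12, 0.014, 0],
    [0.178, 0.02, 0],
    [0.178, 0.02, 0],
    [0.178, 0.02, 0],
    [0.178, 0.02, -0.07],
    [0.178, 0.02, -0.14],
    [0.178, 0.02, -0.2],
    [0.178, 0.02, -0.24],
    [0.178, 0.02, -0.27],
    [0.178, 0.02, -0.27],
  ],
  delta_rot=[
    [0, 0, -0.001],
    [0, 0, -0.001],
    [0, 0, -0.001],
    [0, 0, -0.001],
    [0, 0, -0.001],
    [0, 0, -0.001],
    [0, 0, -0.001],
    [0, 0, -0.001],
    [0, 0, -0.001],
    [0, 0, -0.001],
    [0, 0, -0.001],
  ],
)

```text
time_s: 17.52
tcp_pos: [0.5688, 0.2598, 0.144]
eef_rot: [179.9, 0.1, -1.9]
contact_force: [0.5, -0.2, -1.6]
gripper_width: 0.056
gripper_force: 25.0
```

Call:
arm_command(
  travel=[
    [0.001, 0, -0.01],
    [0.001, 0, -0.018],
    [0.001, 0, -0.026],
    [0.001, 0, -0.032],
    [0.001, 0, -0.038],
    [0.001, 0, -0.044],
    [0.001, 0, -0.046],
    [0.001, 0, -0.046],
  ],
  delta_rot=[
    [0, 0, 0],
    [0, 0, 0],
    [0, 0, 0],
    [0, 0, 0],
    [0, 0, 0],
    [0, 0, 0],
    [0, 0, 0],
    [0, 0, 0],
  ],
)

```text
time_s: 18.52
tcp_pos: [0.5699, 0.2603, 0.1215]
eef_rot: [180.0, 0.0, -1.9]
contact_force: [0.1, -0.2, -2.5]
gripper_width: 0.0556
gripper_force: 25.0
```

No contact, and the gauge is below the wall tops. Next I'll touch down.

Call:
arm_command(
  travel=[
    [0, 0, -0.003],
    [0, 0, -0.005],
    [0, 0, -0.007],
    [0, 0, -0.008],
    [0, 0, -0.008],
  ],
  delta_rot=[
    [0, 0, 0],
    [0, 0, 0],
    [0, 0, 0],
    [0, 0, 0],
    [0, 0, 0],
  ],
)

```text
time_s: 19.15
tcp_pos: [0.57, 0.2603, 0.118]
eef_rot: [-180.0, 0.0, -1.9]
contact_force: [-1.3, -0.5, 3.0]
gripper_width: 0.0561
gripper_force: 25.0
```

Call:
arm_command(
  travel=[
    [0, 0, -0.001],
    [0, 0, -0.001],
    [0, 0, -0.001],
  ],
  delta_rot=[
    [0, 0, 0],
    [0, 0, 0],
    [0, 0, 0],
  ],
)

```text
time_s: 19.52
tcp_pos: [0.5701, 0.2603, 0.118]
eef_rot: [-180.0, -0.0, -1.9]
contact_force: [-3.2, -1.4, 7.0]
gripper_width: 0.0557
gripper_force: 25.0
```

Call:
arm_command(
  travel=[
    [0, 0, 0],
    [0, 0, 0],
    [0, 0, 0],
    [0, 0, 0],
    [0, 0, 0],
    [0, 0, 0.06],
    [0, 0, 0.15],
    [0, 0, 0.25],
    [-0.12, 0, 0.35],
    [-0.12, 0, 0.35],
    [-0.12, 0, 0.35],
  ],
  delta_rot=[
    [0, 0, 0],
    [0, 0, 0],
    [0, 0, 0],
    [0, 0, 0],
    [0, 0, 0],
    [0, 0, 0],
    [0, 0, 0],
    [0, 0, 0],
    [0, 0, 0],
    [0, 0, 0],
    [0, 0, 0],
  ],
  grip=1,
)

```text
time_s: 20.9
tcp_pos: [0.5096, 0.2606, 0.2931]
eef_rot: [-179.9, -0.1, -1.8]
contact_force: [0.6, 0.0, 0.0]
gripper_width: 0.0878
gripper_force: 0.0
```

```bash
python3 snap.py ew; python3 snap.py es side; python3 - <<'E'
import cv2,numpy as np
t=cv2.imread("pics/ew.png");s=cv2.imread("pics/es.png")
m=np.zeros((600,800,3),np.uint8)
m[:480,:480]=cv2.resize(t[70:190,190:310],(480,480),interpolation=cv2.INTER_CUBIC)
m[:480,480:]=cv2.resize(s[120:210,205:265],(320,480),interpolation=cv2.INTER_CUBIC)
m[480:,:160]=cv2.resize(s,(160,120));m[480:,160:320]=cv2.resize(t,(160,120))
cv2.imwrite("pics/m9.png",m)
E
```

```text
20.9 [0.50955433 0.26063011 0.29314826] [-1.79889128e+02 -6.59824287e-02 -1.80511564e+00]
20.95 [0.50975651 0.26038281 0.29183014] [-1.79973039e+02  2.15786998e-02 -1.83842348e+00]
```

View pics/m9.png

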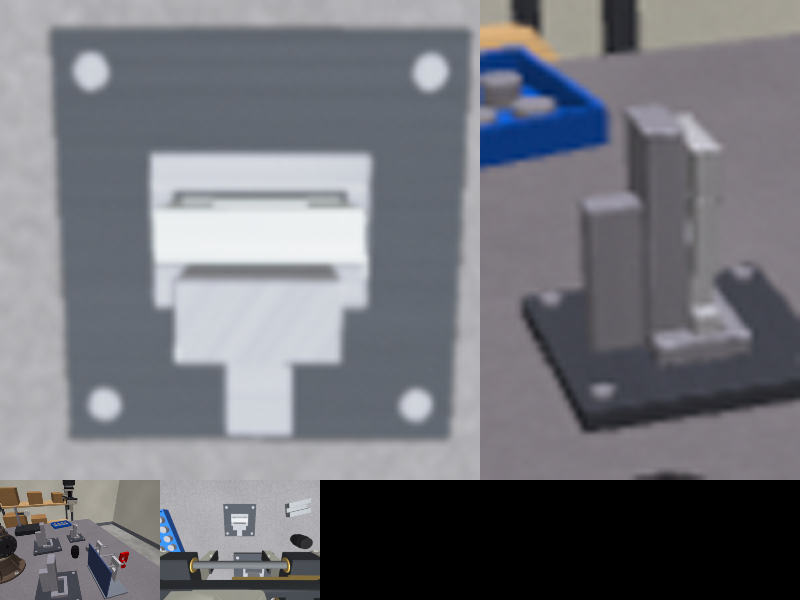

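The gauge stands in the pocket in front of the column; its top face is at (153–367, 208–265). I'll check that position and hand in.

```bash
python3 - <<'E'
from h import *
s,c=pickle.load(open("ew.pkl","rb"));C=cam(c,s)
w=ray(C,np.array([(153,208),(366,208),(367,264),(153,264)])/4+[190,70],.135);d=w.mean(0)[:2]-[.569,.2601]
print(w,d)
from plant import r,close_job
if abs(d[0])<.004 and abs(d[1])<.005: print(close_job())
E
```

```text
[[0.577268   0.28772233 0.135     ]
 [0.57547563 0.23178827 0.135     ]
 [0.56102617 0.2315836  0.135     ]
 [0.56284426 0.28860424 0.135     ]] [ 0.00015352 -0.00017539]
the job is handed in; nothing more can be done
None
```

The notched gauge was moved from its peg to the slotted rest and then into the pocket of the smallest fixture. It stands upright within about 0.2 mm of the pocket's middle by the wrist camera, and the job was handed in at about 21 s. No verdict came back.

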